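Sweep the loose sediment chunks off the sorting board into the work tray

ROBOT

A 6-joint arm with a two-finger parallel gripper is mounted at the origin on a cart in front of the work surface, level with it; the furniture and walls round the work are solid. World frame = base frame: x ahead of the robot, y to its left, z up, the work surface at z = 0. Lengths are in m, angles in rad, forces in N, time in s.
With the tool pointing down it reaches from about 0.35 to 0.975 m from the base axis. Payload 4.9 kg.
Tool frame: the origin (TCP) lies midway between the tips of the shut fingers; the grasp point (between the pads) lies behind it (manip.grasp_offset is the y of the grasp point in the tool frame, in m); y points along the fingers, z is the direction in which the jaws open and shut, and the axes are right-handed (so a half turn about y gives the same grasp; the last joint's range is limited). The gripper opens to 85 mm and grips with 20 to 120 N. Pads are 22 mm wide; open, the fingers measure 114 mm over their backs; the gripper's body (76 mm by 85 mm) begins 54 mm behind the grasp point. The pads swing forward as they close: fully open they stand 13 mm farther back than shut.
Start: joints at [1.222, 0.053, 1.613, -0, 1.476, -0.119], TCP at [0.142, 0.609, 0.231] pointing down, gripper open.
Joint ranges: [-3.01, 3.01], [-1.01, 2.22], [0.06, 2.58], [-1.02, 4.17], [0.09, 2.62], [-3.14, 3.14]. Speed limits (rad/s): [2.57, 2.57, 3.14, 3.14, 3.14, 3.14].

INTERFACE

Orientations are given as a unit quaternion [w, x, y, z].
In Python, from plant import manip gives the robot as it stands. The module is installed in compiled form; this text tells all that it offers.
- The arm moves only by the shell command python3 -m jog 'ROWS'. ROWS is a JSON object of lists of equal length, an entry for each row: "offset": the shift along the world's x, y, z in units of 50 mm (1.0 is 50 mm), a list of three; "angular": the turn, a rotation vector about the world's x, y, z in units of 6 degrees (1.0 is 6 degrees), a list of three; "jaw": the finger opening in mm, from 0 to 85.4. In form: {"offset": [[tx, ty, tz], ...], "angular": [[ax, ay, az], ...], "jaw": [jaw, ...]}. A call has 1 to 12 rows; each row shifts and turns the commanded pose from where the row before left it; what a row does not reach is not made up. A row lasts 1/10 s, in which the tool goes at most 50 mm and 8.59 degrees, less where a joint would pass 70% of its speed; a pose out of reach is approached as far as the arm can. A call is refused whole if a number of a shift passes 1 or a number of a turn 1, either way. A call with a gripper value outside its range is refused whole. The fingers move at their own pace and stop on an object; the grip force is fixed at half the most. Time passes only in rows, so rows that do not move let the fingers close. It gives the time, the measured TCP pose, the force and the opening at its end, in the units of the state.
- manip.state(): the state, without advancing time (a new reading comes with each control period).
- manip.grab_frame(name): name is "scene" or "top" or "wrist"; returns the picture (384x512x3 uint8, blue, green, red); there is no depth.
- manip.camera_model(name): a dict with "fx", "fy", "cx", "cy" (pixels), "k1" (the pictures are not rectified: a ray, as slopes to the right and down, at radius r is drawn at 1 + k1 r^2 times it, then the intrinsics apply), "rvec" (rotation vector, rad) and "tvec" (3), from world to camera coordinates, as OpenCV has them; the wrist camera has in their place "mount" (4x4, takes a point from camera to tool coordinates, whose origin is the TCP and whose axes are the tool frame's). Camera axes: x right, y down, z forward; pixel columns grow to the right and rows downward; lengths in m; the calibration is good to about 2 mm. A picture is of the moment at which its call begins: read the wrist's pose just before it. camera_model takes no time and is no camera call.
- manip.job_done(): hands the job in, once; it reports no verdict.
The state is a dict: "time": time; "joint_pos": joint angles; "joint_vel": joint speeds; "joint_efforts": joint torques, N m; "tool_pos": TCP position; "tool_rot": TCP orientation; "contact_force": force on the tool from outside, world axes, zero at the start; "ft_torque": the same for the moment, N m; "gripper_width": opening from 0.0 (shut) to 1.0 (fully open).
Only numpy, scipy, OpenCV 4.12 (cv2) and the standard library are available. Lean on these libraries where they do the work, as an engineer would, in place of code of your own. Each camera call takes 0.05 s, during which the arm holds its last target.

TASK

Using the fingertips as a broom, sweep the three small brown sediment chunks across the white sorting board and over its open end, so that all three drop into the larger, white card tray with specks in it that is tucked under that end. Do not pinch, squeeze or lift the brittle chunks, and get none into the smaller, empty cream-coloured card lid at the other end. Leave the loupe and the cork block on the board, the tray and the lid where they are.

Things in the scene. Friction and masses are not known exactly. Their poses are not given: they have to be found in the camera images.
- sorting_board: Fixed white board on wooden feet, 280 (its x) by 240 (its y) mm. Origin on the bench under its centre, z up. Flat top 34 mm above the origin, underside 25 mm. Wooden fences, 6 mm thick and 12 mm high, run along x = +-140 mm; the ends at y = +-120 mm are open and rimless, so things pushed over them fall. The work tray is tucked under one end, the card lid under the other.
- chunk_a: Loose, brittle grey-brown sediment chunk, 17 x 21 x 14 mm, about 15 g, lying on the board. Origin at the centre of its underside. It slides, and may turn or tip, when pushed.
- chunk_b: The same kind of chunk, yellowish brown, 20 x 25 x 15 mm. Origin at the centre of its underside.
- chunk_c: The same kind of chunk, grey-brown, 20 x 22 x 12 mm. Origin at the centre of its underside.
- work_tray: The tray to fill: loose open card tray, white floor with specks, 78 (its x) by 122 (its y) by 20 mm high, walls 2 mm, about 200 g. Origin: centre of its underside. It stands on the bench under either open end (varies), its y along that end, centre 143 mm from the board's centre along y, up to 20 mm off along x; the board overhangs its near wall by 16 mm, 60 mm of it lies open beyond.
- card_lid: Smaller empty cream-coloured card lid, open upward, 78 (its x) by 88 (its y) x 17 mm high, about 200 g, tucked in the same way under the other end of the board. Origin at the centre of its underside. To stay empty and in place.
- loupe: Loose black loupe, a ring 35 mm across and 18 mm high, standing on the board near one fence. Origin at the centre of its underside. To be left alone.
- cork_block: Loose cork block with two pins in it, 36 x 50 mm and 38 mm high with the pins, standing on the board near the other fence, its 50 mm side along the fence. Origin at the centre of its underside. To be left alone.

How it is judged:
By the outcome, as a careful person would: the job done as asked, in the order asked, and still so for the second after the job is handed in, with the robot touching nothing.
It also fails if it takes over 54 s, if anything falls off the work surface, if the arm or the gripper's body presses on something with over 40 N, if the wrist force passes 120 N, or if a joint passes its speed limit or range.

## Working session

There is one attempt and no reset: what is moved stays moved. The work goes in short steps, Python scripts to look and compute and a shell command to move; the robot and the scene stay as the last step left them, time stands still between calls to the robot, and variables do not carry over. Pictures are saved under pics/ and viewed, and the job is handed in when it is done.

```bash
mkdir -p pics; python3 - <<'E'
from plant import manip
import cv2
s=manip.state()
for k in s: print(k,s[k])
print(manip.grasp_offset)
for n in("scene","top"):
    print(n,manip.camera_model(n)); cv2.imwrite(f"pics/{n}0.png",manip.grab_frame(n))
print(manip.camera_model("wrist"))
E
```

```text
time 0.0
joint_pos [ 1.22202238e+00  5.33767506e-02  1.61430209e+00 -1.00975753e-05
  1.47601855e+00 -1.19041277e-01]
joint_vel [-6.33508287e-05  1.05189519e-03 -1.79947592e-04  2.26865976e-04
  2.19849619e-03  1.71037147e-04]
joint_efforts [-1.01888570e-03 -3.93691671e+01 -3.70169950e+01 -8.96865072e-05
  6.87075168e-03  1.77015232e-05]
tool_pos [0.14213315 0.6079748  0.23004587]
tool_rot [-0.70172198  0.70317137 -0.0812129   0.08087487]
contact_force [0.28965873 0.79050844 1.39523984]
ft_torque [-0.02667646  0.00917024 -0.04882168]
gripper_width 0.9987634621950541
-0.0187
scene {'fx': 468.66763906319153, 'fy': 468.66763906319153, 'cx': 254.60418618564444, 'cy': 195.86843867142335, 'k1': -0.06913970508883317, 'rvec': array([ 1.96016598, -0.70819968,  0.39157961]), 'tvec': array([-0.26095224,  0.27966102,  0.48564027])}
top {'fx': 415.2768724600046, 'fy': 415.2768724600046, 'cx': 253.46606760907497, 'cy': 188.73398311842888, 'k1': -0.13532609012035754, 'rvec': array([ 2.18166005, -2.21186813,  0.08220075]), 'tvec': array([0.20206911, 0.49201403, 0.89126785])}
{'fx': 280.0590518491044, 'fy': 280.0590518491044, 'cx': 249.75922065867442, 'cy': 188.2378387234614, 'k1': -0.024999964429469838, 'mount': array([[-7.47474734e-04,  9.49311914e-01,  3.14334744e-01,
        -8.13539731e-02],
       [ 9.44777594e-04, -3.14334021e-01,  9.49311978e-01,
        -1.41806055e-01],
       [ 9.99999274e-01,  1.00656314e-03, -6.61931888e-04,
         2.39364828e-04],
       [ 0.00000000e+00,  0.00000000e+00,  0.00000000e+00,
         1.00000000e+00]])}
```

View pics/scene0.png

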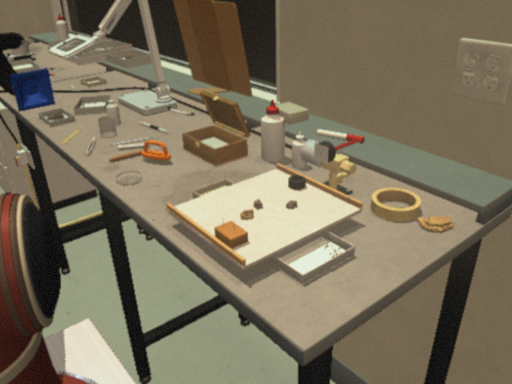

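View pics/top0.png

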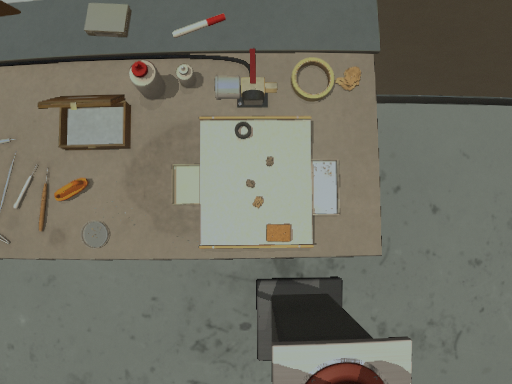

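```bash
cat > h.py <<'E'
import numpy as np, cv2
from plant import manip
def cam(n):
    c=manip.camera_model(n)
    R=cv2.Rodrigues(np.array(c['rvec']))[0]
    return c,R,np.array(c['tvec'])
def proj(n,P):
    c,R,t=cam(n); q=np.atleast_2d(P)@R.T+t; s=q[:,:2]/q[:,2:]
    r2=(s**2).sum(1,keepdims=True); s=s*(1+c['k1']*r2)
    return s*[c['fx'],c['fy']]+[c['cx'],c['cy']]
def unp(n,uv,z):
    c,R,t=cam(n); d=(np.array(uv,float)-[c['cx'],c['cy']])/[c['fx'],c['fy']]
    s=d.copy()
    for _ in range(20): s=d/(1+c['k1']*(s@s))
    ray=R.T@np.append(s,1); o=-R.T@t
    return o+ray*(z-o[2])/ray[2]
E
python3 - <<'E'
from h import *
im=cv2.imread('pics/top0.png')
cv2.imwrite('pics/top0c.png',cv2.resize(im[105:260,165:350],None,fx=4,fy=4,interpolation=cv2.INTER_CUBIC)[:600])
print(proj('top',[[0,0,0],[0.14,0.6,0.23],[0.5,0,0]]))
im=cv2.imread('pics/scene0.png')
cv2.imwrite('pics/scene0c.png',cv2.resize(im[155:290,160:370],None,fx=3.8,fy=3.8,interpolation=cv2.INTER_CUBIC))
E
```

```text
[[343.08027566 406.9338171 ]
 [ 25.8457566  387.32500826]
 [340.77603926 185.59935677]]
```

View pics/top0c.png

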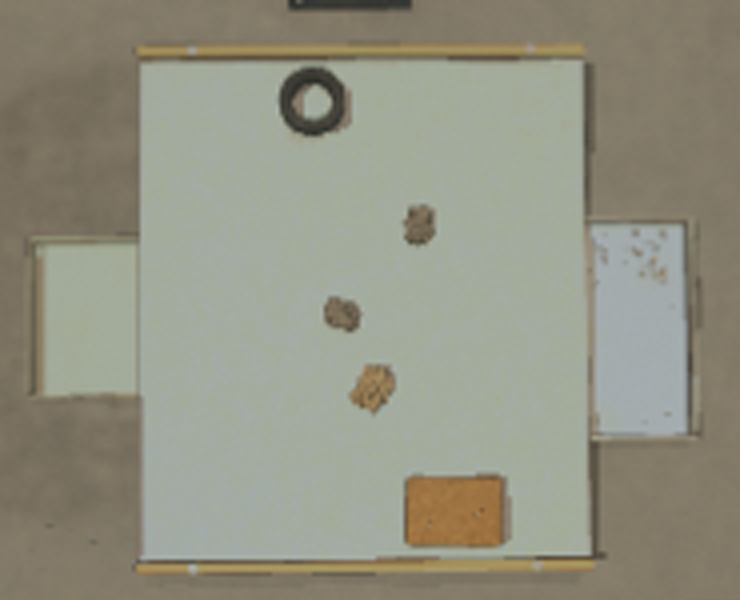

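View pics/scene0c.png

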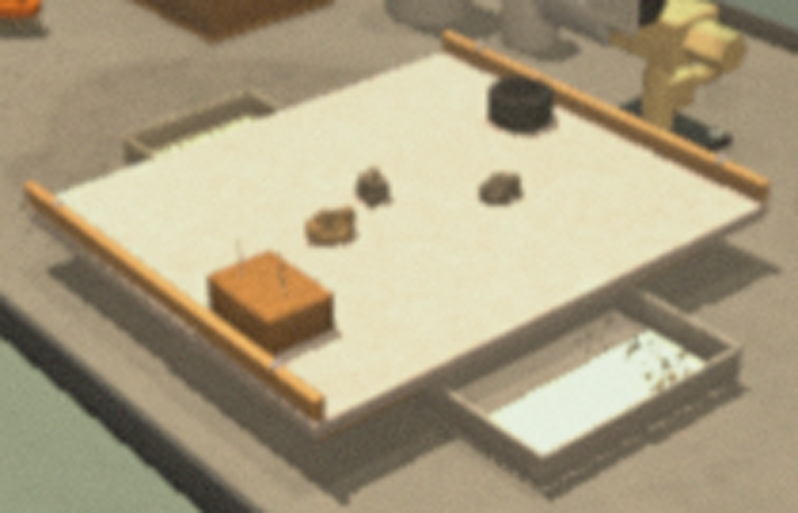

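The top crop (4×, offset 165,105) shows chunks at (420,225), (342,314) and (373,388). The speckled tray is on the right at y 222–437, the lid on the left, the loupe at (313,101) and the cork at 405–505, 475–548.

```bash
python3 - <<'E'
from h import *
f=lambda u,v,z:unp('top',(165+u/4-.375,105+v/4-.375),z).round(4)
for n,u,v,z in [("c1",420,225,.042),("c2",342,314,.041),("b",373,388,.042),("boardTL",139,60,.034),("TR",584,60,.034),("BL",142,558,.034),("BR",591,556,.034),
 ("loupe",313,101,.052),("corkTL",406,476,.026),("corkTR",505,476,.026),("corkBL",406,548,.026),("corkBR",505,548,.026),
 ("trayTR",699,221,.02),("trayBR",700,438,.02),("trayinTR",686,224,.0),("lidTL",30,238,.017),("lidBL",32,396,.017)]: print(n,f(u,v,z))
g=lambda u,v,z:unp('scene',(160+u/3.8-.37,155+v/3.8-.37),z).round(4)
for n,u,v,z in [("c1",500,190,.041),("c2",372,189,.041),("b",330,228,.041),("TR",767,205,.034),("BR",325,425,.034),("TL",443,55,.034)]: print(n,g(u,v,z))
E
```

```text
c1 [0.5518 0.1605 0.042 ]
c2 [0.5051 0.2026 0.041 ]
b [0.4657 0.1868 0.042 ]
boardTL [0.6448 0.3104 0.034 ]
TR [0.6421 0.0694 0.034 ]
BL [0.3774 0.3103 0.034 ]
BR [0.3748 0.0719 0.034 ]
loupe [0.6172 0.2164 0.052 ]
corkTL [0.4188 0.1694 0.026 ]
corkTR [0.4179 0.1162 0.026 ]
corkBL [0.3803 0.17   0.026 ]
corkBR [0.3794 0.1169 0.026 ]
trayTR [0.5553 0.006  0.02  ]
trayBR [0.4365 0.0087 0.02  ]
trayinTR [0.5562 0.0089 0.    ]
lidTL [0.5508 0.3724 0.017 ]
lidBL [0.4645 0.3714 0.017 ]
c1 [0.5504 0.1563 0.041 ]
c2 [0.5038 0.1987 0.041 ]
b [0.4648 0.1824 0.041 ]
TR [0.6466 0.0679 0.034 ]
BR [0.3732 0.0689 0.034 ]
TL [0.6433 0.3049 0.034 ]
```

```bash
python3 - <<'E'
from h import *
from scipy.spatial.transform import Rotation as R
s=manip.state();q=s['tool_rot'];M=R.from_quat(np.r_[q[1:],q[0]]).as_matrix();print(M.round(3))
print(np.degrees(s['joint_pos']).round(1))
E
```

```text
[[ 0.974 -0.001  0.228]
 [-0.228 -0.002  0.974]
 [-0.    -1.    -0.002]]
[70.   3.1 92.5  0.  84.6 -6.8]
```

```bash
python3 -m jog '{"offset":[[0.61,-0.6,-0.15],[0.61,-0.6,-0.15],[0.61,-0.6,-0.15],[0.61,-0.6,-0.15],[0.61,-0.6,-0.15],[0.61,-0.6,-0.15],[0.61,-0.6,-0.15],[0.61,-0.6,-0.15],[0.61,-0.6,-0.15],[0.61,-0.6,-0.15],[0.61,-0.6,-0.15],[0.61,-0.6,-0.15]],"angular":[[0,0,-1],[0,0,-1],[0,0,-1],[0,0,-1],[0,0,-1],[0,0,-1],[0,0,-1],[0,0,-1],[0,0,-1],[0,0,-1],[0,0,-1],[0,0,-1]],"jaw":[8,8,8,8,8,8,8,8,8,8,8,8]}'
python3 -m jog '{"offset":[[0,0,0],[0,0,0]],"angular":[[0,0,-0.8],[0,0,0]],"jaw":[8,8]}'
cat > w.py <<'E'
import sys
from h import *
from scipy.spatial.transform import Rotation as R
s=manip.state();q=s['tool_rot'];M=R.from_quat(np.r_[q[1:],q[0]]).as_matrix()
print(s['time'],s['tool_pos'].round(4),'yaw z',np.degrees(np.arctan2(M[1,2],M[0,2])).round(2),M[:,1].round(3),s['gripper_width'],s['contact_force'].round(1))
for n in sys.argv[2:]:
    im=manip.grab_frame(n)
    if n=='top': im=cv2.resize(im[105:255,165:350],None,fx=4,fy=4,interpolation=cv2.INTER_CUBIC)
    if n=='scene': im=cv2.resize(im[145:290,160:370],None,fx=3.8,fy=3.8,interpolation=cv2.INTER_CUBIC)
    cv2.imwrite(f'pics/{sys.argv[1]}_{n}.png',im)
E
python3 w.py a wrist
```

```text
time: 1.3
tool_pos: [0.5091, 0.247, 0.1406]
tool_rot: [-0.519, 0.52, -0.48, 0.48]
contact_force: [0.1, 0.6, -0.3]
gripper_width: 0.094
time: 1.5
tool_pos: [0.5085, 0.2474, 0.1403]
tool_rot: [0.499, -0.5, 0.501, -0.5]
contact_force: [-0.3, -0.4, 0.5]
gripper_width: 0.098
1.5 [0.5085 0.2474 0.1403] yaw z -0.09 [-0.002 -0.    -1.   ] 0.09824064831340522 [-0.3 -0.4  0.5]
```

View pics/a_wrist.png

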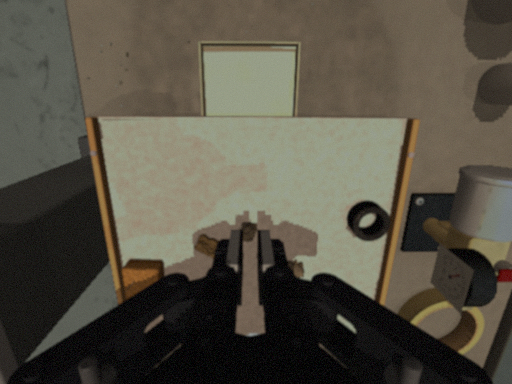

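```bash
python3 -m jog '{"offset":[[0,0,-0.6],[0,0,-0.6],[0,0,-0.6],[0,0,-0.2],[0,0,0],[0,0,0]],"angular":[[0,0,0],[0,0,0],[0,0,0],[0,0,0],[0,0,0],[0,0,0]],"jaw":[8,8,8,8,8,8]}'
python3 w.py b wrist scene
```

```text
time: 2.15
tool_pos: [0.509, 0.2493, 0.0426]
tool_rot: [0.501, -0.5, 0.499, -0.5]
contact_force: [0.1, -0.3, 0.5]
gripper_width: 0.092
2.15 [0.509  0.2493 0.0426] yaw z 0.11 [ 0.002  0.001 -1.   ] 0.09200919314452279 [ 0.1 -0.3  0.5]
```

View pics/b_wrist.png

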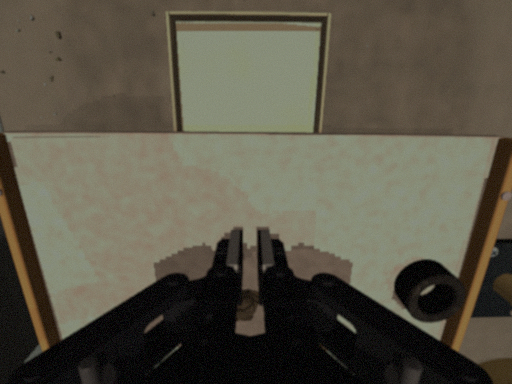

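View pics/b_scene.png

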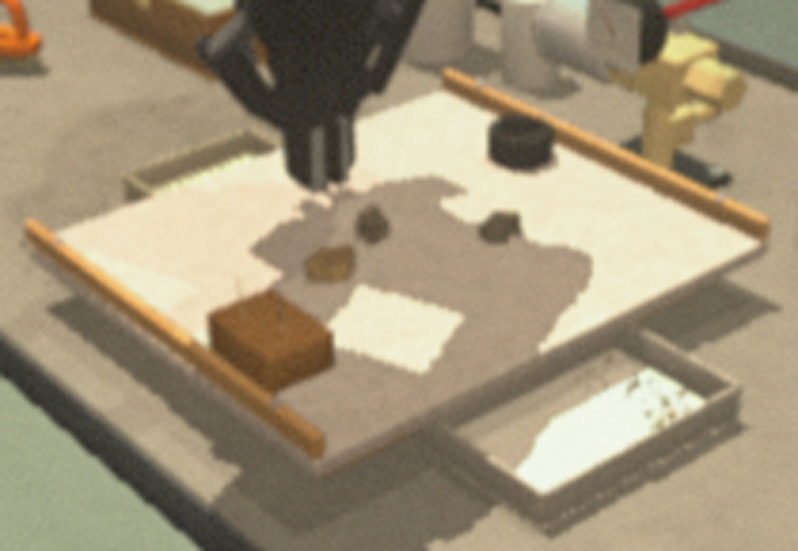

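```bash
python3 -m jog '{"offset":[[0,0,-0.08],[0,-0.2,0],[0,-0.2,0],[0,-0.2,0],[0,-0.2,0],[0,-0.2,0],[0,-0.2,0],[0,-0.2,0],[0,-0.2,0],[0,-0.2,0],[0,-0.2,0],[0,0,0]],"angular":[[0,0,0],[0,0,0],[0,0,0],[0,0,0],[0,0,0],[0,0,0],[0,0,0],[0,0,0],[0,0,0],[0,0,0],[0,0,0],[0,0,0]],"jaw":[8,8,8,8,8,8,8,8,8,8,8,8]}'
python3 w.py c scene top
```

```text
time: 3.45
tool_pos: [0.5083, 0.1474, 0.0373]
tool_rot: [-0.5, 0.5, -0.5, 0.5]
contact_force: [0.1, -0.6, 0.2]
gripper_width: 0.091
3.45 [0.5083 0.1474 0.0373] yaw z -0.04 [-0. -0. -1.] 0.09091684049736619 [ 0.1 -0.6  0.2]
```

View pics/c_scene.png

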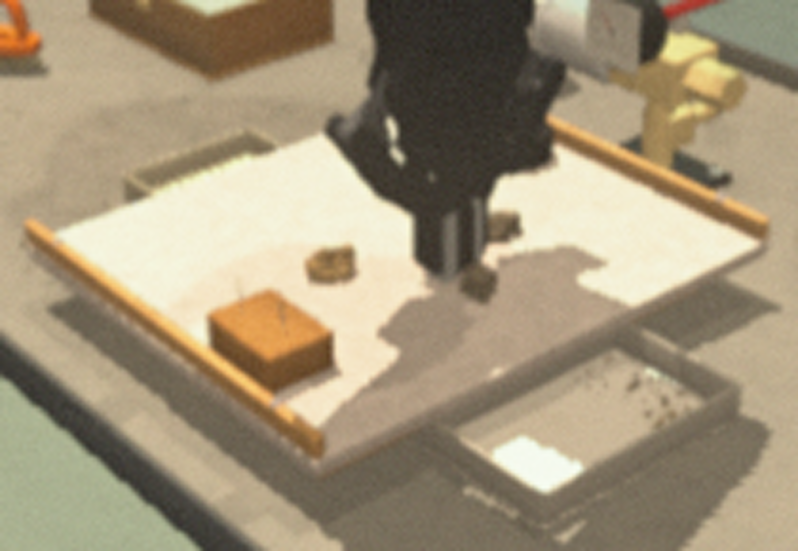

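View pics/c_top.png

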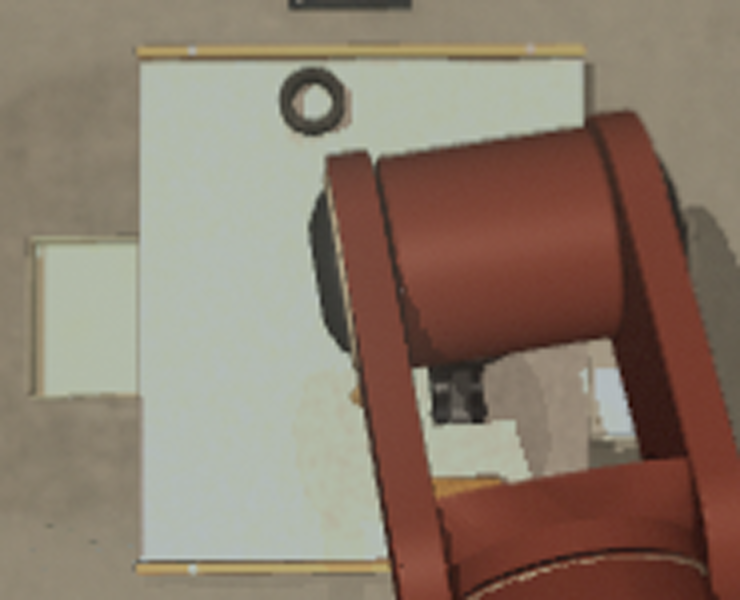

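```bash
cat >> h.py <<'E'
def g(u,v,z=.041): return unp('scene',(160+u/3.8-.37,145+v/3.8-.37),z).round(4)
E
python3 -c "
from h import *
print(g(480,283),g(506,227),g(330,266)); print(proj('scene',[[.508,.1474,.0373]])*3.8-[160*3.8,145*3.8])"
```

```text
[0.5077 0.1239 0.041 ] [0.5533 0.155  0.041 ] [0.4648 0.1824 0.041 ]
[[445.68455197 268.94759167]]
```

```bash
python3 -m jog '{"offset":[[0,-0.2,0],[0,-0.2,0],[0,-0.2,0],[0,-0.2,0],[0,-0.2,0],[0,-0.2,0],[0,-0.2,0],[0,-0.2,0],[0,-0.16,0],[0,0,0],[0,0,0]],"angular":[[0,0,0],[0,0,0],[0,0,0],[0,0,0],[0,0,0],[0,0,0],[0,0,0],[0,0,0],[0,0,0],[0,0,0],[0,0,0]],"jaw":[8,8,8,8,8,8,8,8,8,8,8]}'
python3 w.py d scene
```

```text
time: 4.65
tool_pos: [0.5084, 0.0604, 0.0373]
tool_rot: [0.5, -0.5, 0.5, -0.5]
contact_force: [0.3, -0.4, -0.2]
gripper_width: 0.095
4.65 [0.5084 0.0604 0.0373] yaw z 0.0 [-0.  0. -1.] 0.09518018381215501 [ 0.3 -0.4 -0.2]
```

View pics/d_scene.png

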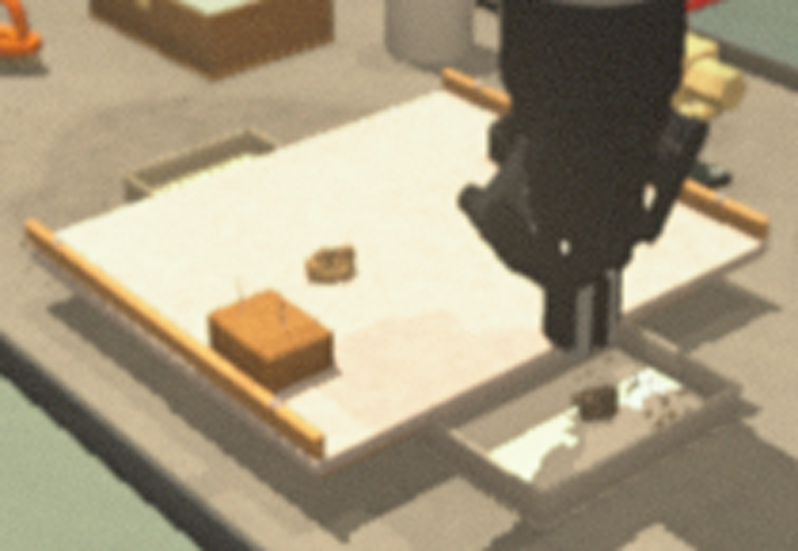

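```bash
python3 -m jog '{"offset":[[0,0,0.6],[0,0,0.6],[0.26,0.66,0],[0.26,0.66,0],[0.26,0.66,0],[0.26,0.66,0],[0,0,0],[0,0,-0.5],[0,0,-0.5],[0,0,0],[0,0,0]],"angular":[[0,0,0],[0,0,0],[0,0,-0.67],[0,0,-0.67],[0,0,-0.67],[0,0,-0.67],[0,0,0],[0,0,0],[0,0,0],[0,0,0],[0,0,0]],"jaw":[8,8,8,8,8,8,8,8,8,8,8]}'
python3 w.py e scene
```

```text
time: 5.8
tool_pos: [0.5597, 0.1923, 0.047]
tool_rot: [0.425, -0.426, 0.565, -0.565]
contact_force: [-0.0, -1.2, 1.0]
gripper_width: 0.09
5.8 [0.5597 0.1923 0.047 ] yaw z -16.03 [-0.002 -0.    -1.   ] 0.09008558629060026 [-0.  -1.2  1. ]
```

View pics/e_scene.png

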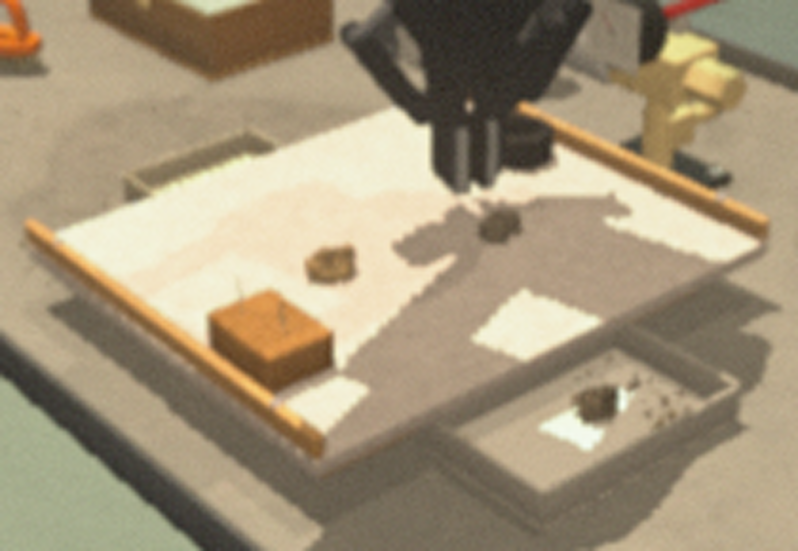

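```bash
python3 -m jog '{"offset":[[0,0,-0.19],[-0.057,-0.2,0],[-0.057,-0.2,0],[-0.057,-0.2,0],[-0.057,-0.2,0],[-0.057,-0.2,0],[-0.057,-0.2,0],[-0.057,-0.2,0],[-0.057,-0.2,0],[0,0,0]],"angular":[[0,0,0],[0,0,0],[0,0,0],[0,0,0],[0,0,0],[0,0,0],[0,0,0],[0,0,0],[0,0,0],[0,0,0]],"jaw":[8,8,8,8,8,8,8,8,8,8]}'
python3 w.py f scene
```

```text
time: 6.85
tool_pos: [0.5372, 0.1113, 0.0377]
tool_rot: [0.425, -0.425, 0.565, -0.565]
contact_force: [0.6, -0.2, 0.1]
gripper_width: 0.09
6.85 [0.5372 0.1113 0.0377] yaw z -16.12 [-0. -0. -1.] 0.08966696991699805 [ 0.6 -0.2  0.1]
```

View pics/f_scene.png

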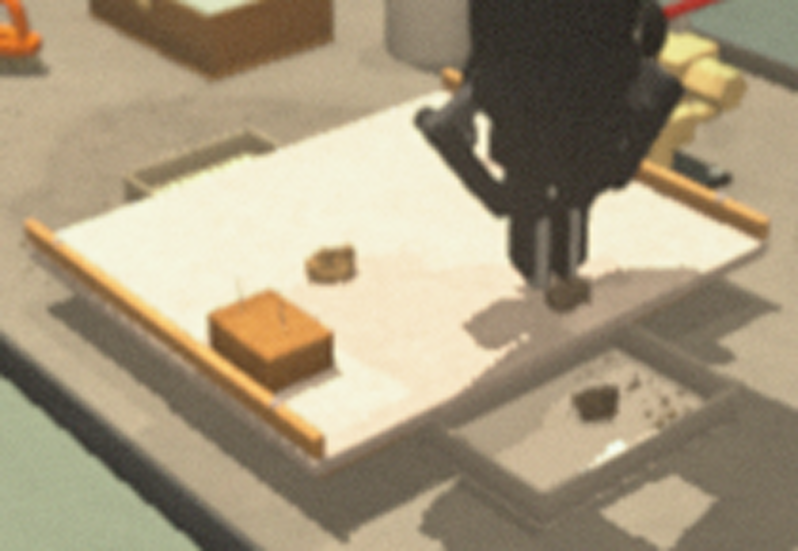

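```bash
python3 -c "
from h import *
print(g(568,294),g(597,402,.008))"; python3 -m jog '{"offset":[[-0.057,-0.2,0],[-0.057,-0.2,0],[-0.057,-0.2,0],[-0.057,-0.2,0],[-0.057,-0.2,0],[0,0,0],[0,0,0]],"angular":[[0,0,0],[0,0,0],[0,0,0],[0,0,0],[0,0,0],[0,0,0],[0,0,0]],"jaw":[8,8,8,8,8,8,8]}'
python3 w.py g scene
```

```text
[0.5315 0.0899 0.041 ] [0.5145 0.0528 0.008 ]
time: 7.6
tool_pos: [0.5233, 0.0622, 0.0378]
tool_rot: [0.425, -0.425, 0.565, -0.565]
contact_force: [0.4, 0.2, -0.2]
gripper_width: 0.094
7.6 [0.5233 0.0622 0.0378] yaw z -16.1 [ 0.  0. -1.] 0.09351483011485423 [ 0.4  0.2 -0.2]
```

View pics/g_scene.png

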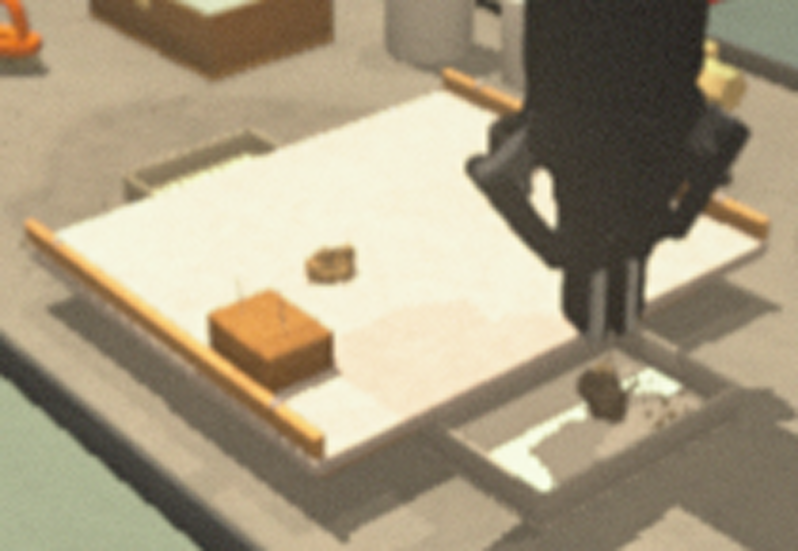

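```bash
python3 -m jog '{"offset":[[0,0,0.6],[0,0,0.6],[-0.3,0.82,0],[-0.3,0.82,0],[-0.3,0.82,0],[-0.3,0.82,0],[0,0,0],[0,0,-0.5],[0,0,-0.5],[0,0,0],[0,0,0]],"angular":[[0,0,0],[0,0,0],[0,0,0.88],[0,0,0.88],[0,0,0.88],[0,0,0.88],[0,0,0],[0,0,0],[0,0,0],[0,0,0],[0,0,0]],"jaw":[8,8,8,8,8,8,8,8,8,8,8]}'
python3 w.py i scene wrist
```

```text
time: 8.75
tool_pos: [0.4632, 0.2261, 0.0477]
tool_rot: [-0.521, 0.522, -0.478, 0.477]
contact_force: [-0.0, -0.0, 0.6]
gripper_width: 0.093
8.75 [0.4632 0.2261 0.0477] yaw z 5.04 [-0.001 -0.    -1.   ] 0.09260923494724406 [-0.  -0.   0.6]
```

View pics/i_scene.png

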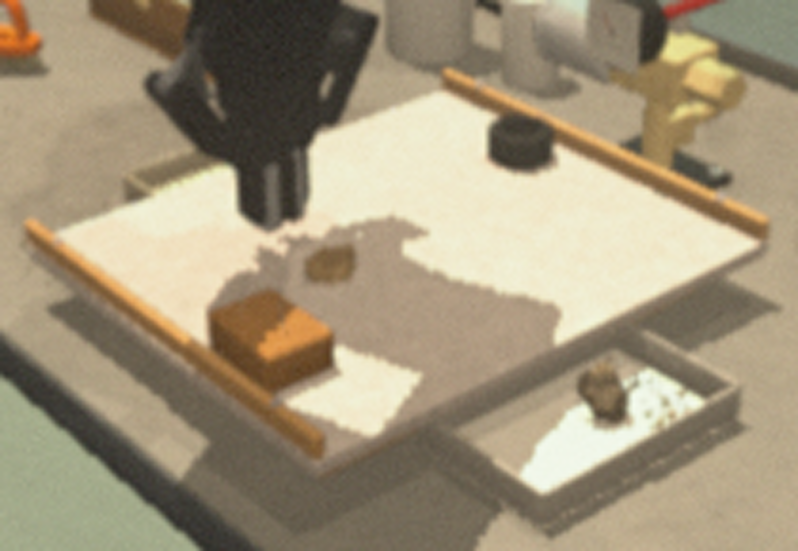

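View pics/i_wrist.png

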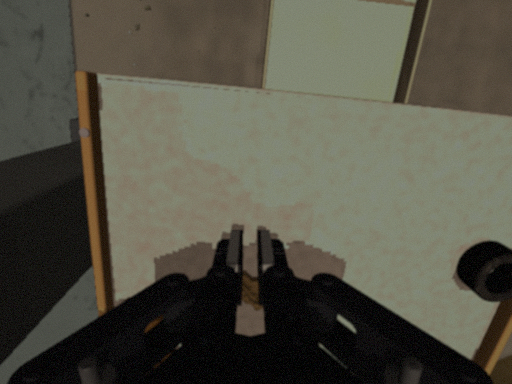

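```bash
python3 -m jog '{"offset":[[0,0,-0.2],[0.018,-0.2,0],[0.018,-0.2,0],[0.018,-0.2,0],[0.018,-0.2,0],[0.018,-0.2,0],[0.018,-0.2,0],[0.018,-0.2,0],[0.018,-0.2,0],[0.018,-0.2,0],[0.018,-0.2,0],[0,0,0]],"angular":[[0,0,0],[0,0,0],[0,0,0],[0,0,0],[0,0,0],[0,0,0],[0,0,0],[0,0,0],[0,0,0],[0,0,0],[0,0,0],[0,0,0]],"jaw":[8,8,8,8,8,8,8,8,8,8,8,8]}'
python3 w.py j scene
```

```text
time: 10.05
tool_pos: [0.4725, 0.1254, 0.0378]
tool_rot: [-0.521, 0.521, -0.478, 0.478]
contact_force: [0.1, 0.9, 0.4]
gripper_width: 0.097
10.05 [0.4725 0.1254 0.0378] yaw z 4.99 [ 0. -0. -1.] 0.09715520101364078 [0.1 0.9 0.4]
```

View pics/j_scene.png

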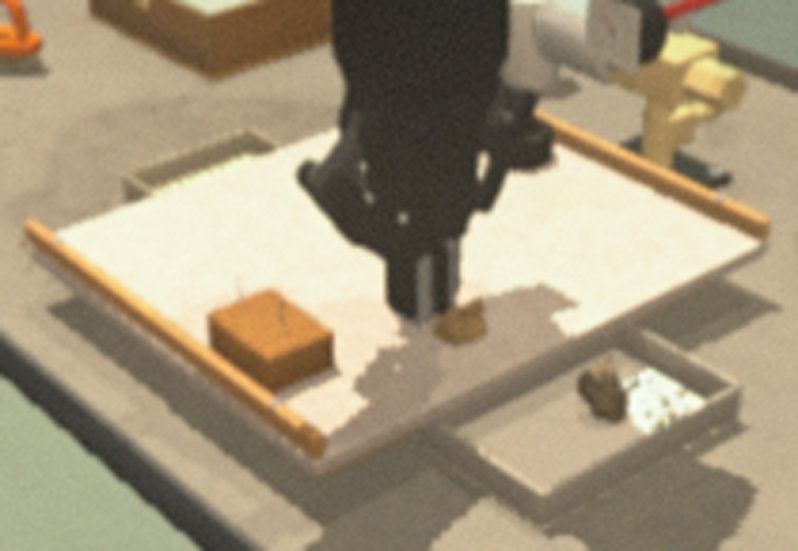

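```bash
python3 -c "
from h import *
print(g(463,325))"; python3 -m jog '{"offset":[[0.018,-0.2,0],[0.018,-0.2,0],[0.018,-0.2,0],[0.018,-0.2,0],[0.018,-0.2,0],[0.018,-0.2,0],[0,-0.1,0],[0,0,0],[0,0,0]],"angular":[[0,0,0],[0,0,0],[0,0,0],[0,0,0],[0,0,0],[0,0,0],[0,0,0],[0,0,0],[0,0,0]],"jaw":[8,8,8,8,8,8,8,8,8]}'
python3 w.py k scene
```

```text
[0.4774 0.1018 0.041 ]
time: 11.0
tool_pos: [0.4776, 0.0615, 0.0378]
tool_rot: [0.522, -0.522, 0.478, -0.477]
contact_force: [-0.7, -0.1, -0.1]
gripper_width: 0.095
11.0 [0.4776 0.0615 0.0378] yaw z 5.05 [-0.  0. -1.] 0.09499978287845351 [-0.7 -0.1 -0.1]
```

View pics/k_scene.png

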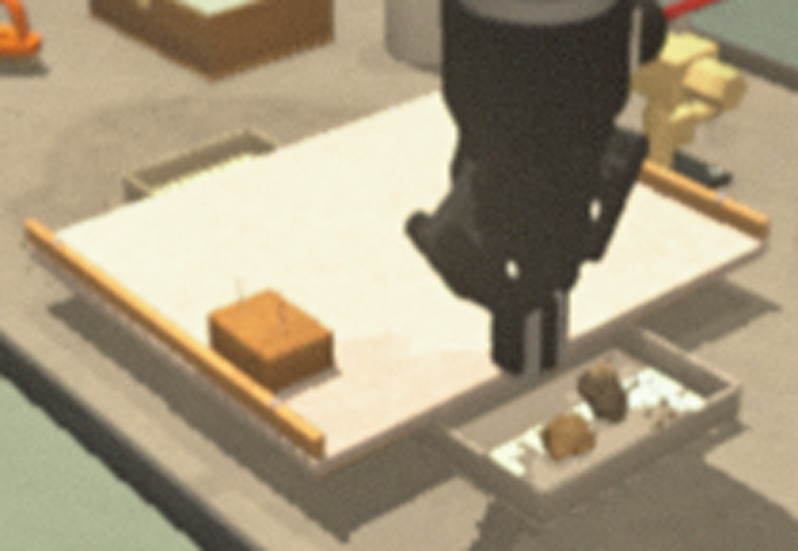

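Yellow chunk (568,437) is now also in the tray. I'll lift, retreat clear of the view, and check everything.

```bash
python3 -m jog '{"offset":[[0,0,0.6],[0,0,0.8],[0,0,0.8],[0,0,0.8],[-0.3,0.8,0.3],[-0.3,0.8,0.3],[-0.3,0.8,0.1],[-0.3,0.8,0],[-0.3,0.8,0],[-0.3,0.8,0],[-0.3,0.8,0],[0,0.5,0]],"angular":[[0,0,0],[0,0,0],[0,0,0],[0,0,0],[0,0,0],[0,0,0],[0,0,0],[0,0,0],[0,0,0],[0,0,0],[0,0,0],[0,0,0]],"jaw":[8,8,8,8,8,8,8,8,8,8,8,8]}'
python3 -m jog '{"offset":[[-0.3,0.8,0],[-0.3,0.8,0],[-0.3,0.8,0],[0,0,0]],"angular":[[0,0,0],[0,0,0],[0,0,0],[0,0,0]],"jaw":[8,8,8,8]}'
python3 w.py l scene top
```

```text
time: 12.25
tool_pos: [0.3705, 0.3693, 0.2228]
tool_rot: [0.523, -0.523, 0.477, -0.476]
contact_force: [0.5, -1.2, 0.8]
gripper_width: 0.096
time: 12.65
tool_pos: [0.3251, 0.4902, 0.2224]
tool_rot: [-0.523, 0.523, -0.476, 0.475]
contact_force: [-0.3, -0.4, 0.4]
gripper_width: 0.094
12.65 [0.3251 0.4902 0.2224] yaw z 5.4 [-0.001  0.001 -1.   ] 0.09423870183227417 [-0.3 -0.4  0.4]
```

View pics/l_scene.png

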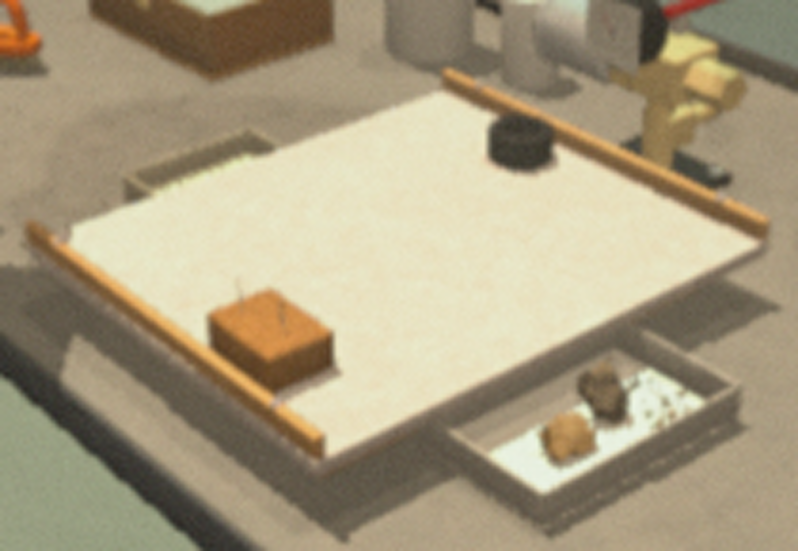

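View pics/l_top.png

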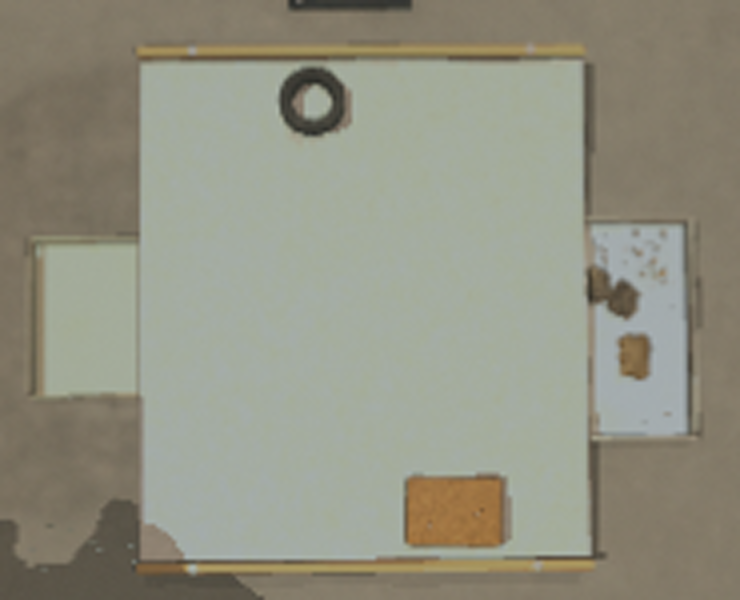

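```bash
python3 - <<'E'
from h import *
f=lambda u,v,z:unp('top',(165+u/4-.375,105+v/4-.375),z).round(4)
for z in(.008,.015,.025): print(z,f(597,284,z),f(623,299,z),g(600,378,z),g(606,404,z))
im=cv2.imread('pics/l_scene.png')[320:500,430:760]
cv2.imwrite('pics/l_z.png',cv2.resize(im,None,fx=2.4,fy=2.4))
E
```

```text
0.008 [0.5223 0.0614 0.008 ] [0.5138 0.0471 0.008 ] [0.5293 0.0654 0.008 ] [0.5164 0.0491 0.008 ]
0.015 [0.5217 0.0625 0.015 ] [0.5133 0.0483 0.015 ] [0.5216 0.0583 0.015 ] [0.5089 0.0422 0.015 ]
0.025 [0.5208 0.0641 0.025 ] [0.5124 0.0501 0.025 ] [0.5107 0.0482 0.025 ] [0.4983 0.0324 0.025 ]
```

View pics/l_z.png

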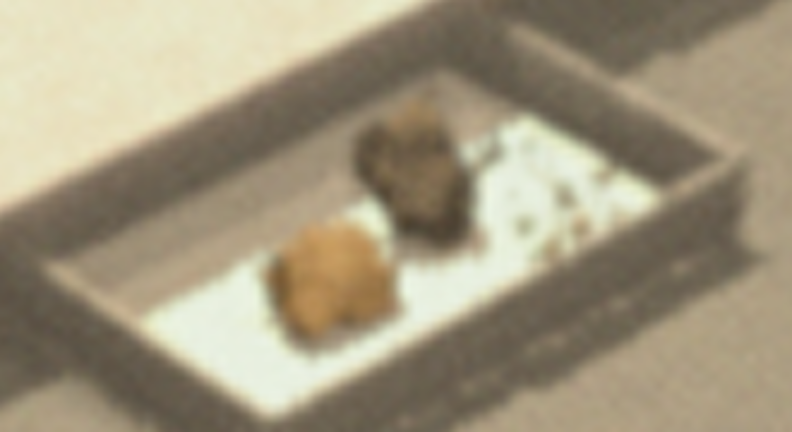

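```bash
python3 -c "
from plant import manip
print(manip.job_done())"
```

```text
the job is handed in; nothing more can be done
None
```

All three chunks are in the larger, speckled work tray, and I handed the job in at about 12.8 s of the 54 s allowed.

I swept them one at a time across the board and over the open end with nearly closed fingertips, about 3–4 mm above the surface. Nothing was pinched or lifted, and the wrist force readings stayed around 1 N.

- **Chunks:** the final top and scene pictures show all three in the tray. The two grey-brown ones rest against each other, one partly under the board's edge. Both cameras place them at about floor height in the tray.
- **Everything else:** the card lid is empty. The lid, tray, loupe and cork block appear at the same pixel positions as at the start.
- **Arm:** it was parked clear of the board, touching nothing.
- **Disagreement:** the two cameras differed by about 4 mm along y, which did not matter here. No check failed.

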